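Square a micromanipulator stand to a microscope base

TASK

Set the micromanipulator stand square to the microscope's light base: lay the steel T-square flat on the bench with the whole face of its stock flush against the base's front face (the one nearest the robot), blade pointing straight out. Then stand the manipulator upright beside the blade, on either side, with a long side of its foot flush against the blade and all of that side alongside it, and leave both there with the T-square still flush against the base. Do not disturb anything else on the bench and do not tip the stand over.

Things in the scene. Friction and masses are not known exactly. Their poses are not given: they have to be found in the camera images.
- base: Light-grey low microscope light base, fixed: a block 220 (x) x 320 (y) x 46 mm high, a window frame on top (to 50 mm), a steel post stub at its far side (to 96 mm) and a black knob, 18 mm proud, on each end face. Origin: centre of its underside, on the bench. Its flat front face, nearest the robot, is at x = -110 mm; x points away from the robot.
- base_front (a point): Middle of the bottom edge of the base's front face (at bench height). Axes as the base's: x points into the base, normal to the face; y along the face, which reaches 160 mm either way.
- tsquare: Loose flat steel T-square, 0.75 kg. Stock (cross bar) 24 (x) x 120 (y) x 22 mm high; blade 172 (x) x 30 (y) x 12 mm high from the stock's middle; both rest on the bench. Origin: underside, on the blade's centre line, 100 mm behind the stock's outer face. x points along the blade to the stock: stock at x = 76 to 100 mm, blade at x = -96 to 76 mm.
- stock_a (a point): Bottom edge of the T-square stock's outer face, 58 mm to the +y side of the blade's centre line (2 mm from the stock's end).
- stock_b (a point): Bottom edge of the T-square stock's outer face, 58 mm to the -y side (2 mm from the stock's end).
- stand: Loose micromanipulator stand, 0.6 kg. Dark steel foot 110 (x) x 64 (y) x 16 mm high; aluminium column 30 x 30 mm from the foot's centre up to 125 mm, bare above 53 mm (grip there); round it a black block 50 (x) x 46 (y) mm, 27 to 53 mm high, with a 20 mm knob out to x = +-45 mm. Origin: centre of the foot's underside; x along the foot, z up the column.
- rack: Bystander: white tube rack 110 (x) x 60 (y) x 50 mm, its tubes reach 82 mm. Loose; origin at the centre of its underside.
- dishes: Bystander: stack of two closed Petri dishes, 90 mm diameter, 29 mm high. Loose; origin at the centre of its underside.
- bottle: Bystander: amber bottle, 70 mm diameter, 150 mm high. Origin at the centre of its underside.
- beaker: Bystander: glass beaker, 70 mm diameter, 90 mm high. Origin at the centre of its underside.
- jar: Bystander: glass jar with a white lid, 60 mm diameter, 65 mm high. Origin at the centre of its underside.
- slidebox: Bystander: grey slide box 100 x 80 x 35 mm high. Origin at the centre of its underside.
- tipbox: Bystander: white tip box 125 x 85 x 60 mm high. Origin at the centre of its underside.
There are look-alikes about, which are no part of the job. What is shaped like the stand but red is not meant. Of the things shaped like the tsquare, the steel one is meant.

How it is judged:
By the outcome, as a careful person would: the job done as asked, in the order asked, and still so for the second after the job is handed in, with the robot touching nothing.
It also fails if it takes over 72 s, if anything falls off the work surface, if the arm or the gripper's body presses on something with over 40 N, if the wrist force passes 120 N, or if a joint passes its speed limit or range.

ROBOT

A 6-joint arm with a two-finger parallel gripper is mounted at the origin on the work surface. World frame = base frame: x ahead of the robot, y to its left, z up, the work surface at z = 0. Lengths are in m, angles in rad, forces in N, time in s.
With the tool pointing down it reaches from about 0.275 to 0.725 m from the base axis. Payload 15.9 kg.
Tool frame: the origin (TCP) lies on the centre line of the jaws, within the pads' length; the fingertips stand 25 mm ahead of it and the grasp point (between the pads) lies 6 mm ahead of it (tip_reach is the z of the fingertips in the tool frame, in m); z points along the fingers, y is the direction in which the jaws open and shut (so a half turn about z gives the same grasp; the last joint's range is limited). The gripper opens to 85 mm and grips with 20 to 120 N. Pads are 22 mm wide; open, the fingers measure 114 mm over their backs; the gripper's body (76 mm by 85 mm) begins 54 mm behind the grasp point. The pads swing forward as they close: fully open they stand 13 mm farther back than shut.
Start: joints at [-1.201, 0.213, -0.034, 1.323, 0, 1.571], TCP at [0.181, -0.466, 0.256] pointing down, gripper open.
Joint ranges: [-2.98, 2.98], [-0.74, 1.72], [-1.14, 1.35], [-2.1, 2.04], [-1.57, 1.44], [-3.14, 3.14]. Speed limits (rad/s): [1.89, 1.89, 2.39, 2.57, 3.14, 3.14].

INTERFACE

Orientations are given as [roll, pitch, yaw] about the fixed x, y, z axes, in that order (R = Rz(yaw) Ry(pitch) Rx(roll)).
In Python, from cell import state, snapshot, camera_model, job_done, tip_reach gives the robot as it stands.
- The arm moves only by the tool send_rows, never from a script. Its argument "rows" is a list of rows, each a list of 3 entries, a list of its own where there are three numbers: the opening, from 0 (shut) to 1 (fully open), then the shift along the world's x, y, z in m, then the turn, a rotation vector about the world's x, y, z in rad. In form: [[hand, [x, y, z], [ax, ay, az]], ...]. A call has 1 to 12 rows; each row shifts and turns the commanded pose from where the row before left it; what a row does not reach is not made up. A row lasts 1/10 s, in which the tool goes at most 50 mm and 8.59 degrees, less where a joint would pass 70% of its speed; a pose out of reach is approached as far as the arm can. A call with a gripper value outside its range is refused whole. The fingers move at their own pace and stop on an object; "squeeze" is the grip in N (left out, the last holds). Time passes only in rows, so rows that do not move let the fingers close. It gives the time, the measured TCP pose, the force and the opening at its end, in the units of the state.
- state(): the state, without advancing time (a new reading comes with each control period).
- snapshot(name): name is "side" or "top" or "wrist"; returns the picture (420x560x3 uint8, red, green, blue); there is no depth.
- camera_model(name): a dict with "fx", "fy", "cx", "cy" (pixels), "pose" (4x4, takes a point from camera to world coordinates). Camera axes: x right, y up, looking along -z (the intrinsics and any distortion apply to the point x, -y, -z); pixel columns grow to the right and rows downward; lengths in m; the calibration is good to about 2 mm. A picture is of the moment at which its call begins: read the wrist's pose just before it. camera_model takes no time and is no camera call; for the wrist camera it gives the pose at the moment of the call.
- job_done(): hands the job in, once; it reports no verdict.
The state is a dict: "time": time; "joint_positions": joint angles; "joint_vel": joint speeds; "joint_torque": joint torques, N m; "ee_pos": TCP position; "tcp_rot": TCP orientation; "contact_force": force on the tool from outside, world axes, zero at the start; "torque": the same for the moment, N m; "width": finger opening in m.
Only numpy, scipy, OpenCV 4.12 (cv2) and the standard library are available. Lean on these libraries where they do the work, as an engineer would, in place of code of your own. Each camera call takes 0.05 s, during which the arm holds its last target. There are 200 camera calls.

## Working session

There is one attempt and no reset: what is moved stays moved. The work goes in short steps, Python scripts to look and compute and a tool call to move; the robot and the scene stay as the last step left them, time stands still between calls to the robot, and variables do not carry over. Pictures are saved under pics/ and viewed, about 8 in all and at most 12, crops included, and the job is handed in when it is done.

Besides the shell and the picture viewer there is one more tool, called after "Call:" as name(argument=value, ...), one argument or row to a line, values as JSON. send_rows: Moves the arm, as the interface text tells. Its arguments: {"type":"object","properties":{"rows":{"type":"array"},"squeeze":{"type":"number"}},"required":["rows"]}

```bash
mkdir -p pics; ls
cat > h.py <<'E'
import numpy as np, cv2
from cell import state, snapshot, camera_model, job_done, tip_reach
def snap(name,fn):
    m=camera_model(name); im=snapshot(name)
    cv2.imwrite('pics/'+fn+'.png',cv2.cvtColor(im,cv2.COLOR_RGB2BGR)); return im,m
def ray(m,px,z):
    "pixel(s) -> world at height z"
    px=np.atleast_2d(np.asarray(px,float)); K=np.array([[m['fx'],0,m['cx']],[0,m['fy'],m['cy']],[0,0,1.]])
    d=m.get('distortion',m.get('dist')); u=cv2.undistortPoints(px[:,None],K,None if d is None else np.array(d,float))[:,0]
    P=np.array(m['pose']); v=np.c_[u[:,0],-u[:,1],-np.ones(len(u))]@P[:3,:3].T; o=P[:3,3]
    return o+v*((z-o[2])/v[:,2])[:,None]
def proj(m,pts):
    P=np.linalg.inv(np.array(m['pose'])); q=np.atleast_2d(pts)@P[:3,:3].T+P[:3,3]
    K=np.array([[m['fx'],0,m['cx']],[0,m['fy'],m['cy']],[0,0,1.]]); d=m.get('distortion',m.get('dist'))
    return cv2.projectPoints(q*[1,-1,-1],np.zeros(3),np.zeros(3),K,None if d is None else np.array(d,float))[0][:,0]
E
python3 - <<'E'
from h import *
for n in('top','side'):
    im,m=snap(n,n+'0'); print(m)
print(state(),tip_reach)
E
```

```text
pics
{'fx': 515.9200273625374, 'fy': 515.9200273625374, 'cx': 277.80248188251693, 'cy': 213.1759211824376, 'pose': array([[ 2.38585112e-02,  9.89973788e-01, -1.39221661e-01,
         1.95953649e-01],
       [-9.99713893e-01,  2.38633692e-02, -1.63462396e-03,
        -8.20067959e-02],
       [ 1.70406304e-03,  1.39220829e-01,  9.90259894e-01,
         1.90887021e+00],
       [ 0.00000000e+00,  0.00000000e+00,  0.00000000e+00,
         1.00000000e+00]])}
{'fx': 486.3095561816846, 'fy': 486.3095561816846, 'cx': 280.7847612042691, 'cy': 206.1319283213624, 'pose': array([[-0.88981414,  0.2435829 , -0.38587326, -0.07645122],
       [-0.45602184, -0.4439407 ,  0.77133698,  0.98244997],
       [ 0.01657965,  0.86231319,  0.50610383,  0.73778776],
       [ 0.        ,  0.        ,  0.        ,  1.        ]])}
{'time': 0.1, 'joint_positions': array([-1.20098755e+00,  2.13272080e-01, -3.49690089e-02,  1.32352869e+00,
       -6.91259263e-06,  1.57074232e+00]), 'joint_vel': array([ 1.56888174e-03, -4.48815669e-05,  7.96997428e-04, -6.15821021e-04,
        5.53704641e-04,  1.54313548e-03]), 'joint_torque': array([ 1.31490519e-04, -6.87248039e+01,  4.87804699e+01,  1.22274496e-02,
        1.21870935e-04, -3.49430888e-05]), 'ee_pos': array([ 0.18061359, -0.46593299,  0.25589392]), 'tcp_rot': array([-3.14061921e+00,  6.86001347e-06,  3.69862792e-01]), 'contact_force': array([ 0.20453545,  0.10135529, -0.20139196]), 'torque': array([-0.00150978, -0.03100115, -0.01177335]), 'width': 0.08529813099933323} 0.025
```

View pics/top0.png

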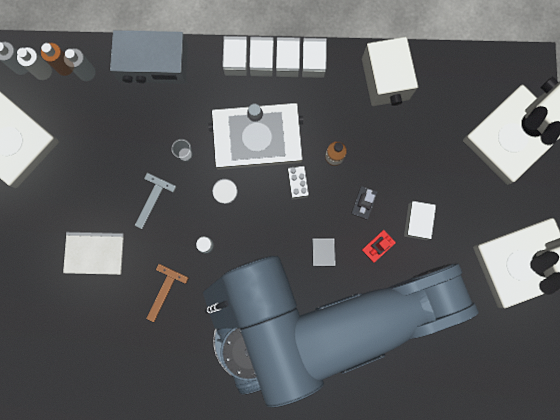

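View pics/side0.png

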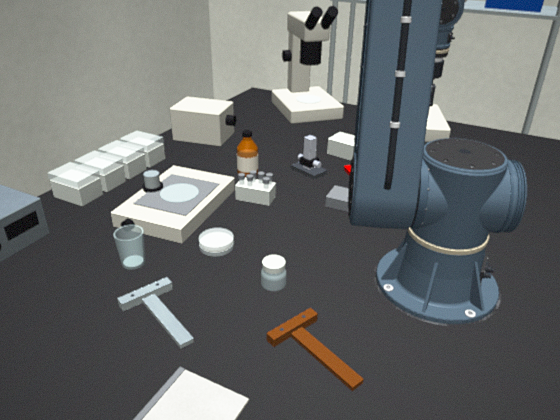

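The top view shows the base near (257,135), steel T-square stock (160,182) with its blade to (140,225), and the stand at (366,202). The dishes at (225,190) and rack at (298,181) are close to the front face. The side view agrees.

Run:
```python
from h import *
im=cv2.cvtColor(cv2.imread('pics/top0.png'),cv2.COLOR_BGR2RGB); m=camera_model('top')
g=cv2.cvtColor(im,cv2.COLOR_RGB2GRAY)
def blob(x0,y0,x1,y1,lo,hi=256,z=0,n=''):
    k=np.zeros(g.shape,np.uint8); k[y0:y1,x0:x1]=((g>=lo)&(g<hi))[y0:y1,x0:x1]*255
    c=max(cv2.findContours(k,0,1)[0],key=cv2.contourArea)
    r=cv2.minAreaRect(c); b=cv2.boxPoints(r); w=ray(m,b,z)
    print(n,cv2.contourArea(c),'ctr',ray(m,r[0],z)[0].round(3),'corners',w[:,:2].round(3).tolist(),'sides',np.linalg.norm(w[1]-w[0]).round(3),np.linalg.norm(w[2]-w[1]).round(3)); return c
print(np.median(g[230:260,250:300]), g[196:206,360:372])
blob(200,95,308,170,120,z=.046,n='base')
c=blob(130,165,182,232,90,z=.015,n='tsq')
p=ray(m,c[:,0],.015)[:,:2]
blob(348,180,382,225,45,z=.016,n='stand')
blob(210,176,240,206,120,z=.029,n='dishes')
blob(285,163,311,200,120,z=.05,n='rack')
blob(194,234,216,254,120,z=.065,n='jar')
blob(308,234,340,270,90,z=.035,n='slidebox')
blob(322,138,350,167,60,z=.1,n='bottle')
```

```text
62.0 [[ 47  56  62  73  72 114 180 191 186 185 185 185]
 [ 41  58  64  75  77 159 188 189 186 185 184 184]
 [ 44  58  69  72 103 181 192 185 184 183 185 185]
 [ 56  64  74  74 125 191 196 190 188 186 185 185]
 [ 63  63  77  77 114 175 177 181 190 188 186 186]
 [ 61  70  80  86  81  73  85 131 161 169 181 195]
 [ 64  78  88  88  86  82  79  76  59  82 133 167]
 [ 70  81  84  86  86  85  84  85  82  81  77  57]
 [ 70  67  67  71  81  82  83  86  87  83  77  58]
 [ 64  59  61  62  64  67  74  80  78  74  68  65]]
base 4867.5 ctr [0.755 0.008 0.046] corners [[0.853, 0.183], [0.888, -0.142], [0.66, -0.164], [0.625, 0.155]] sides 0.327 0.23
tsq 575.5 ctr [0.49  0.4   0.015] corners [[0.425, 0.494], [0.608, 0.416], [0.556, 0.305], [0.374, 0.384]] sides 0.199 0.122
stand 1452.0 ctr [ 0.512 -0.4    0.016] corners [[0.594, -0.338], [0.597, -0.462], [0.431, -0.461], [0.428, -0.339]] sides 0.123 0.166
dishes 441.0 ctr [0.538 0.122 0.029] corners [[0.582, 0.168], [0.585, 0.079], [0.494, 0.076], [0.492, 0.165]] sides 0.089 0.09
rack 460.0 ctr [ 0.577 -0.15   0.05 ] corners [[0.628, -0.111], [0.638, -0.172], [0.528, -0.189], [0.518, -0.128]] sides 0.062 0.111
jar 168.0 ctr [0.337 0.184 0.065] corners [[0.362, 0.212], [0.363, 0.158], [0.313, 0.156], [0.312, 0.21]] sides 0.054 0.05
slidebox 574.0 ctr [ 0.323 -0.248  0.035] corners [[0.371, -0.205], [0.376, -0.286], [0.275, -0.291], [0.27, -0.211]] sides 0.081 0.101
bottle 732.5 ctr [ 0.678 -0.281  0.1  ] corners [[0.728, -0.232], [0.731, -0.33], [0.627, -0.33], [0.625, -0.233]] sides 0.098 0.104
```

Call:
send_rows(
  rows=[
    [1, [0.03, 0.012, 0.01], [0, 0, -0.1]],
    [1, [0.03, 0.012, 0.01], [0, 0, -0.1]],
    [1, [0.03, 0.012, 0.01], [0, 0, -0.1]],
    [1, [0.03, 0.012, 0.01], [0, 0, -0.1]],
    [1, [0.03, 0.012, 0.01], [0, 0, -0.1]],
    [1, [0.03, 0.012, 0.01], [0, 0, -0.1]],
    [1, [0.02, 0.008, 0], [0, 0, 0]],
    [1, [0.0, 0.0, 0], [0, 0, 0]],
  ],
)

```text
time: 0.9
ee_pos: [0.3827, -0.3851, 0.3158]
tcp_rot: [-3.141, 0.0, -0.228]
contact_force: [0.5, -0.5, -0.0]
width: 0.0854
```

Run:
```python
from h import *
s=state();print(s['time'],s['ee_pos'],s['tcp_rot'])
im,m=snap('wrist','w1'); print(m['fx'],m['cx'],m['cy'],m['pose'].round(3), [k for k in m])
```

```text
0.9 [ 0.38274746 -0.38511857  0.31579906] [-3.14090887e+00  2.66332768e-04 -2.27549073e-01]
320.2075231380975 277.52063378809675 211.0435266393326 [[-0.225  0.933  0.282  0.454]
 [-0.974 -0.216 -0.065 -0.402]
 [-0.    -0.289  0.957  0.435]
 [ 0.     0.     0.     1.   ]] ['fx', 'fy', 'cx', 'cy', 'pose']
```

View pics/w1.png

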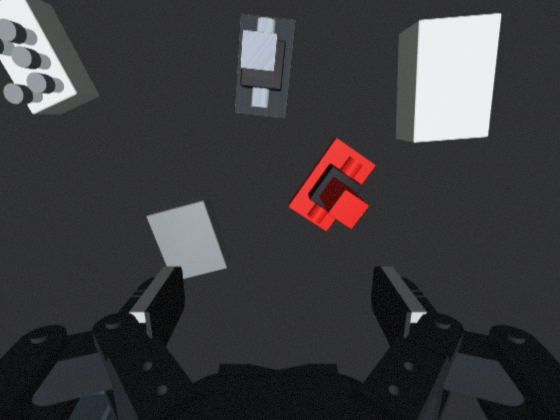

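The stand's foot has corners near (242,13), (296,19), (285,118) and (236,112). The red look-alike is at (335,190) and the rack at the upper left.

Run:
```python
from h import *
im=cv2.imread('pics/w1.png'); m=camera_model('wrist')
w=ray(m,[(242,13),(296,19),(285,118),(236,112)],.016)[:,:2]
print(w.round(4).tolist(),w.mean(0),[np.linalg.norm(w[i]-w[i-1]).round(4) for i in range(4)])
for a,b in((2,1),(3,0)): d=w[b]-w[a]; print('yaw',np.arctan2(d[1],d[0]))
print('col top',ray(m,[(259,50)],.125))
```

```text
[[0.5704, -0.3883], [0.5504, -0.4475], [0.4461, -0.411], [0.4669, -0.353]] [ 0.50843883 -0.39995057] [np.float64(0.1093), np.float64(0.0625), np.float64(0.1105), np.float64(0.0616)]
yaw -0.336234482930862
yaw -0.3284156400046811
col top [[ 0.508804   -0.39926953  0.125     ]]
```

Call:
send_rows(
  rows=[
    [1, [-0.003, 0.05, 0], [0, 0, -0.03]],
    [1, [0, 0.05, 0], [0, 0, -0.03]],
    [1, [0, 0.05, 0], [0, 0, -0.03]],
    [1, [0, 0.05, 0], [0, 0, -0.03]],
    [1, [0, 0.05, 0], [0, 0, -0.03]],
    [1, [0, 0.05, 0], [0, 0, -0.03]],
    [1, [0, 0.05, 0], [0, 0, -0.03]],
    [1, [0, 0.05, 0], [0, 0, 0]],
    [1, [0, 0, 0], [0, 0, 0]],
    [1, [0, 0, 0], [0, 0, 0]],
  ],
)

```text
time: 1.95
ee_pos: [0.3396, -0.0892, 0.3163]
tcp_rot: [-3.053, 0.001, -0.329]
contact_force: [-0.1, -0.6, 0.3]
width: 0.0852
```

Run:
```python
from h import *
s=state();print(s['time'],s['ee_pos'],s['tcp_rot'])
im,m=snap('wrist','w2'); np.save('w2.npy',m['pose'])
```

```text
1.95 [ 0.33959815 -0.08920249  0.31628542] [-3.05265065e+00  8.71642205e-04 -3.28867091e-01]
```

View pics/w2.png

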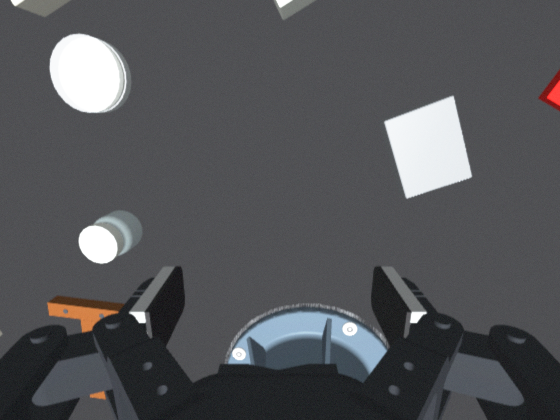

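Only clutter is visible here: the move was clipped by joint speed and came out slightly tilted. I'll go on more slowly and correct the tilt.

Call:
send_rows(
  rows=[
    [1, [0.005, 0.03, 0], [-0.0838, 0.0286, 0]],
    [1, [0.005, 0.03, 0], [0, 0, 0]],
    [1, [0.005, 0.03, 0], [0, 0, 0]],
    [1, [0.005, 0.03, 0], [0, 0, 0]],
    [1, [0.005, 0.03, 0], [0, 0, 0]],
    [1, [0.005, 0.03, 0], [0, 0, 0]],
    [1, [0.005, 0.03, 0], [0, 0, 0]],
    [1, [0.005, 0.03, 0], [0, 0, 0]],
    [1, [0.005, 0.03, 0], [0, 0, 0]],
    [1, [0.01, 0.03, 0], [0, 0, 0]],
    [1, [0.01, 0.03, 0], [0, 0, 0]],
    [1, [0.01, 0.03, 0], [0, 0, 0]],
  ],
)

```text
time: 3.2
ee_pos: [0.3661, 0.0271, 0.3161]
tcp_rot: [-2.935, 0.003, -0.089]
contact_force: [0.5, -0.5, -0.0]
width: 0.0855
```

Call:
send_rows(
  rows=[
    [1, [0.01, 0.02, 0], [0, 0, 0]],
    [1, [0.01, 0.02, 0], [0, 0, 0]],
    [1, [0, 0, 0], [0, 0, 0]],
    [1, [0, 0, 0], [0, 0, 0]],
  ],
)

```text
time: 3.6
ee_pos: [0.3835, 0.0406, 0.3159]
tcp_rot: [-2.916, 0.004, -0.063]
contact_force: [-0.5, 0.4, -0.2]
width: 0.0853
```

Run:
```python
from h import *
s=state();print(s['time'],s['ee_pos'],s['tcp_rot'])
im,m=snap('wrist','w3'); np.save('w3.npy',m['pose'])
```

```text
3.6 [0.38354629 0.04057396 0.31593514] [-2.91557841  0.00411273 -0.06331859]
```

View pics/w3.png

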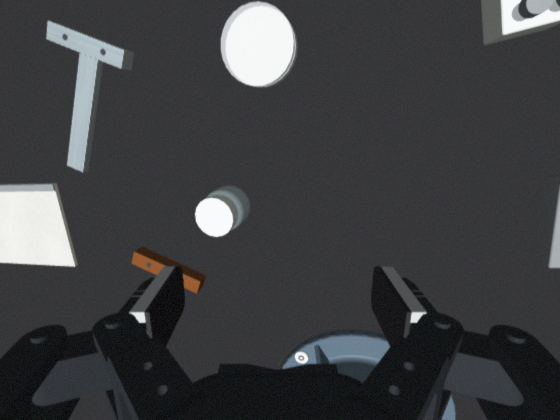

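The wrist view shows the steel T-square's stock at (47,25)–(130,60), its blade end near (76,168) and the dishes at (258,44). The motion fell short and tilted again, so I'll check the joints.

Run:
```python
from h import *
s=state()
for k in('joint_positions','joint_vel','joint_torque','contact_force'): print(k,s[k].round(3))
m=camera_model('wrist')
# tsquare: stock outer-face top corners / blade end (z .022, .012)
w=ray(m,[(48,21),(132,52)],.022); b=ray(m,[(68,166),(84,171)],.012); print(w.round(4),b.round(4),np.linalg.norm(w[0]-w[1]))
```

```text
joint_positions [-0.065 -0.034 -0.177  1.432  0.226  3.141]
joint_vel [-0.004 -0.01  -0.003 -0.    -0.     0.001]
joint_torque [  0.443 -44.577  49.001  -0.053   1.15   -0.   ]
contact_force [ 0.783  0.054 -1.157]
[[0.601  0.4143 0.022 ]
 [0.5503 0.2937 0.022 ]] [[0.4029 0.4505 0.012 ]
 [0.3942 0.4224 0.012 ]] 0.13081505061479418
```

Call:
send_rows(
  rows=[
    [1, [0.0, 0.01, 0], [-0.113, 0.007, 0]],
    [1, [0.0, 0.01, 0], [-0.113, 0.007, 0]],
    [1, [0.004, 0.018, -0.003], [0, 0, 0.14]],
    [1, [0.004, 0.018, -0.003], [0, 0, 0.14]],
    [1, [0.004, 0.018, -0.003], [0, 0, 0.14]],
    [1, [0.004, 0.018, -0.003], [0, 0, 0.14]],
    [1, [0.004, 0.018, -0.003], [0, 0, 0.14]],
    [1, [0.004, 0.018, -0.003], [0, 0, 0.14]],
    [1, [0.004, 0.018, -0.003], [0, 0, 0.14]],
    [1, [0.004, 0.018, -0.003], [0, 0, 0.14]],
    [1, [0.004, 0.018, -0.003], [0, 0, 0.14]],
    [1, [0.004, 0.018, -0.003], [0, 0, 0.14]],
  ],
)

```text
time: 4.85
ee_pos: [0.4223, 0.1888, 0.2862]
tcp_rot: [-3.099, 0.007, 1.396]
contact_force: [1.0, 0.4, 0.2]
width: 0.0853
```

Call:
send_rows(
  rows=[
    [1, [0.004, 0.018, -0.003], [0, 0, 0.14]],
    [1, [0.004, 0.018, -0.003], [0, 0, 0.14]],
    [1, [0.004, 0.018, -0.003], [0, 0, 0.14]],
    [1, [0.004, 0.018, -0.003], [0, 0, 0.14]],
    [1, [0.004, 0.018, -0.003], [0, 0, 0.14]],
    [1, [0.004, 0.018, -0.003], [0, 0, 0.14]],
    [1, [0.004, 0.018, -0.003], [0, 0, 0.14]],
    [1, [0.004, 0.015, -0.003], [0, 0, 0.14]],
    [1, [0.004, 0, -0.003], [0, 0, 0.14]],
    [1, [0.004, 0, -0.003], [0, 0, 0.14]],
    [1, [0, 0, 0], [0, 0, 0]],
    [1, [0, 0, 0], [0, 0, 0]],
  ],
)

```text
time: 6.05
ee_pos: [0.4622, 0.3291, 0.2563]
tcp_rot: [-3.099, 0.007, 2.786]
contact_force: [-0.2, -0.3, 0.3]
width: 0.0853
```

Run:
```python
from h import *
s=state();print(s['time'],s['ee_pos'],s['tcp_rot'],s['joint_positions'].round(2))
im,m=snap('wrist','w4'); np.save('w4.npy',m['pose'])
```

```text
6.05 [0.46223087 0.32913831 0.25629756] [-3.09891467  0.00669602  2.78592966] [ 0.63  0.39  0.2   1.42 -0.03  0.99]
```

View pics/w4.png

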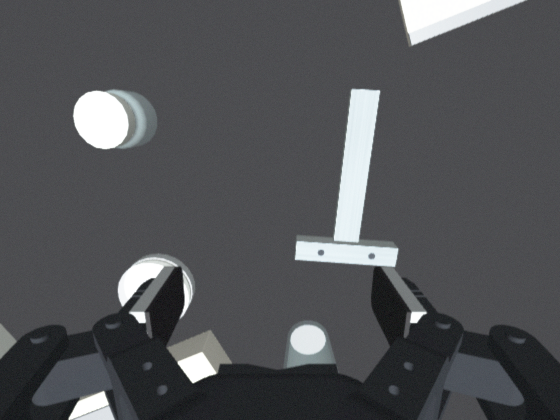

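```bash
cat >> h.py <<'E'
from scipy.spatial.transform import Rotation as Ro
def go(x,y,z,yaw):
    s=state(); R=Ro.from_euler('xyz',s['tcp_rot']); T=Ro.from_euler('xyz',[np.pi,0,yaw])
    print('t',s['time'],'d',(np.array([x,y,z])-s['ee_pos']).round(4),'rot',(T*R.inv()).as_rotvec().round(4))
E
python3 - <<'E'
from h import *
im=cv2.imread('pics/w4.png'); m=camera_model('wrist'); g=cv2.cvtColor(im,cv2.COLOR_BGR2GRAY)
L=[];R=[]
for r in range(100,232,4):
    row=g[r,320:400]; i=np.where(row>120)[0]; L.append((320+i[0]-.5,r)); R.append((320+i[-1]+.5,r))
L=ray(m,L,.012);R=ray(m,R,.012)
def fit(p): vx,vy,x,y=cv2.fitLine(p[:,:2].astype(np.float32),2,0,.01,.01).ravel(); s=np.sign(vx); return np.array([x,y]),np.array([vx,vy])*s
for e in(L,R): o,d=fit(e); print('edge yaw',np.arctan2(d[1],d[0]))
print('width',np.linalg.norm(L-R,axis=1).mean())
o,d=fit((L+R)/2); yaw=np.arctan2(d[1],d[0])
k=(g[80:110,345:385]>120).any(1); r0=80+np.argmax(k); print('end row',r0)
e=ray(m,[(366,r0)],.012)[0][:2]; t=(e-o)@d; org=o+d*(t+.096)
st=ray(m,[(295,260),(396,265)],.022)[:,:2]; print('stock outer',st, 't from end',(st-o)@d-t, 'len',np.linalg.norm(st[0]-st[1]),'yaw',np.arctan2(-(st[0]-st[1])[0],(st[0]-st[1])[1]))
print('org',org,'yaw',yaw,'grasp+.035',org+d*.035)
g_=org+d*.035; go(g_[0],g_[1],.12,yaw+np.pi)
E
```

```text
edge yaw -0.4165342
edge yaw -0.41421467
width 0.030806407083750424
end row 89
stock outer [[0.55571537 0.30541133]
 [0.60147787 0.41710888]] t from end [0.1976873  0.19448489] len 0.12070853448029191 yaw 2.7527521619804594
org [0.48653733 0.4005507 ] yaw -0.41537362 grasp+.035 [0.51856112 0.38642708]
t 6.1 d [ 0.0563  0.0572 -0.1364] rot [ 0.042  -0.0097 -0.0599]
```

Call:
send_rows(
  rows=[
    [1, [0.014, 0.0143, -0.02], [0.021, -0.0049, -0.03]],
    [1, [0.014, 0.0143, -0.02], [0.021, -0.0048, -0.03]],
    [1, [0.014, 0.0143, -0.03], [0, 0, 0]],
    [1, [0.0143, 0.0143, -0.03], [0, 0, 0]],
    [1, [0, 0, -0.03], [0, 0, 0]],
    [1, [0, 0, -0.03], [0, 0, 0]],
    [1, [0, 0, -0.02], [0, 0, 0]],
    [1, [0, 0, -0.016], [0, 0, 0]],
    [1, [0, 0, 0], [0, 0, 0]],
    [1, [0, 0, 0], [0, 0, 0]],
  ],
)

```text
time: 7.1
ee_pos: [0.5187, 0.3867, 0.0608]
tcp_rot: [3.141, 0.0, 2.729]
contact_force: [1.0, 0.7, 0.7]
width: 0.0851
```

Run:
```python
from h import *
go(.5186,.3864,.027,-.4154+np.pi); print(state()['contact_force'])
```

```text
t 7.1 d [-0.0001 -0.0003 -0.0338] rot [-0.0001  0.0001 -0.0026]
[1.01846885 0.67838402 0.71320108]
```

Call:
send_rows(
  squeeze=50,
  rows=[
    [1, [0, 0, -0.012], [0, 0, 0]],
    [1, [0, 0, -0.012], [0, 0, 0]],
    [1, [0, 0, -0.01], [0, 0, 0]],
    [0, [0, 0, 0], [0, 0, 0]],
    [0, [0, 0, 0], [0, 0, 0]],
    [0, [0, 0, 0], [0, 0, 0]],
    [0, [0, 0, 0], [0, 0, 0]],
    [0, [0, 0, 0], [0, 0, 0]],
    [0, [0, 0, 0], [0, 0, 0]],
    [0, [0, 0, 0], [0, 0, 0]],
  ],
)

```text
time: 8.1
ee_pos: [0.519, 0.3871, 0.0269]
tcp_rot: [3.14, 0.001, 2.731]
contact_force: [-0.9, 0.9, 5.4]
width: 0.0285
```

Call:
send_rows(
  rows=[
    [0, [0, 0, 0.01], [0, 0, 0]],
    [0, [-0.003, 0, 0.02], [0, 0, 0]],
    [0, [-0.005, 0, 0.02], [0, 0, 0]],
    [0, [-0.005, -0.01, 0.02], [0, 0, 0]],
    [0, [-0.005, -0.02, 0.02], [0, 0, 0.04]],
    [0, [-0.005, -0.02, 0.01], [0, 0, 0.04]],
    [0, [0, -0.025, 0], [0, 0, 0.04]],
    [0, [0, -0.025, 0], [0, 0, 0.04]],
    [0, [0, -0.025, 0], [0, 0, 0.04]],
    [0, [0, -0.025, 0], [0, 0, 0.04]],
    [0, [0, -0.025, 0], [0, 0, 0.04]],
    [0, [0, -0.025, 0], [0, 0, 0.04]],
  ],
)

```text
time: 9.3
ee_pos: [0.495, 0.1855, 0.1262]
tcp_rot: [-3.141, -0.001, 3.052]
contact_force: [0.8, -0.1, -6.9]
width: 0.0284
```

Run:
```python
from h import *
s=state();print(s['ee_pos'],s['tcp_rot'],s['contact_force'],s['width'])
im,mw=snap('wrist','w5'); np.save('w5.npy',mw['pose'])
im=cv2.imread('pics/top0.png'); m=camera_model('top'); g=cv2.cvtColor(im,cv2.COLOR_BGR2GRAY).astype(float)
print([int(v) for v in g[150:178,250]])
P=[];Q=[]
for c in range(222,296):
    col=g[150:180,c]; 
    d=-np.diff(cv2.GaussianBlur(col[:,None],(1,3),0)[:,0]); 
    i=int(np.argmax(d[1:-1]))+1; P.append((c,150+i+.5+.5*(d[i-1]-d[i+1])/(d[i-1]-2*d[i]+d[i+1]+1e-9)))
print(np.round([p[1] for p in P],1))
```

```text
[0.49504933 0.18548911 0.12624749] [-3.14103155e+00 -6.62396254e-04  3.05232604e+00] [ 0.7877961  -0.1465883  -6.90456198] 0.028364465221969868
[169, 165, 169, 169, 168, 168, 167, 167, 196, 232, 233, 231, 236, 229, 129, 87, 90, 75, 74, 73, 74, 74, 73, 74, 71, 73, 73, 71]
[166.4 166.3 166.  165.8 165.6 165.5 165.5 165.4 165.4 165.4 165.4 165.4
 165.4 165.3 165.  164.8 164.7 164.5 164.5 164.4 164.4 164.4 164.4 164.4
 164.4 164.4 164.2 163.9 163.7 163.5 163.5 163.4 163.4 163.4 163.4 163.4
 163.4 163.4 163.3 162.9 162.7 162.6 162.5 162.5 162.4 162.4 162.4 162.4
 162.4 162.4 162.3 162.  161.7 161.5 161.5 161.5 161.4 161.4 161.4 161.4
 161.4 161.4 161.3 161.  160.8 160.6 160.5 160.5 160.4 160.4 160.4 160.4
 160.4 160.4]
```

View pics/w5.png

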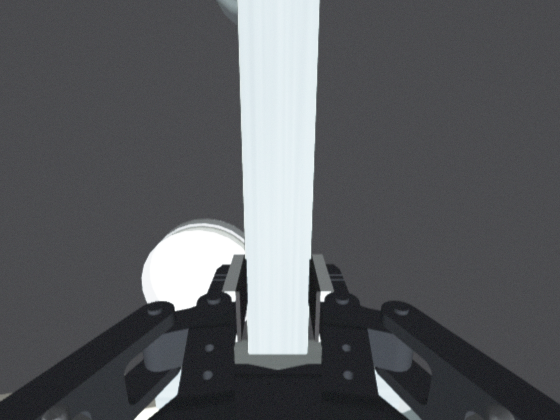

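The T-square is held and aligned with the tool; the dishes are at (195,270). The strong edge in the top view is the base's top front edge, at z=46 mm.

Run:
```python
from h import *
im=cv2.imread('pics/top0.png'); m=camera_model('top'); g=cv2.cvtColor(im,cv2.COLOR_BGR2GRAY).astype(float)
P=[]
for c in range(222,296):
    d=-np.diff(cv2.GaussianBlur(g[150:180,c][:,None],(1,3),0)[:,0]); i=int(np.argmax(d[1:-1]))+1
    P.append((c,150+i+.5+.5*(d[i-1]-d[i+1])/(d[i-1]-2*d[i]+d[i+1]+1e-9)))
w=ray(m,P,.046)[:,:2].astype(np.float32)
vx,vy,x,y=cv2.fitLine(w,2,0,.01,.01).ravel(); s=np.sign(vy); vx*=s;vy*=s
print('face yaw',np.arctan2(-vx,vy),'x at y=-.03',x+vx/vy*(-.03-y), 'x at y=0',x-vx/vy*y)
# second estimate: side view
im=cv2.imread('pics/side0.png'); ms=camera_model('side')
yaw=np.arctan2(-vx,vy); f=lambda yy:[x+vx/vy*(yy-y),yy]
print('proj of that line top/bottom in side view',proj(ms,[f(.1)+[.046],f(-.1)+[.046],f(.1)+[0],f(-.1)+[0]]).round(1))
# dishes, rack in side-consistent
print(proj(ms,[(.538,.122,.029),(.577,-.15,.05)]).round(1))
```

```text
face yaw 0.10787078 x at y=-.03 0.64575714 x at y=0 0.6425084
proj of that line top/bottom in side view [[191.6 218.2]
 [225.3 185.7]
 [192.9 232.5]
 [226.  198.9]]
[[216.6 236.8]
 [255.6 183.4]]
```

Run:
```python
import cv2
im=cv2.imread('pics/side0.png')[160:260,105:305]; cv2.imwrite('pics/crop1.png',cv2.resize(im,None,fx=4,fy=4,interpolation=cv2.INTER_CUBIC))
```

```text
(no output)
```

View pics/crop1.png

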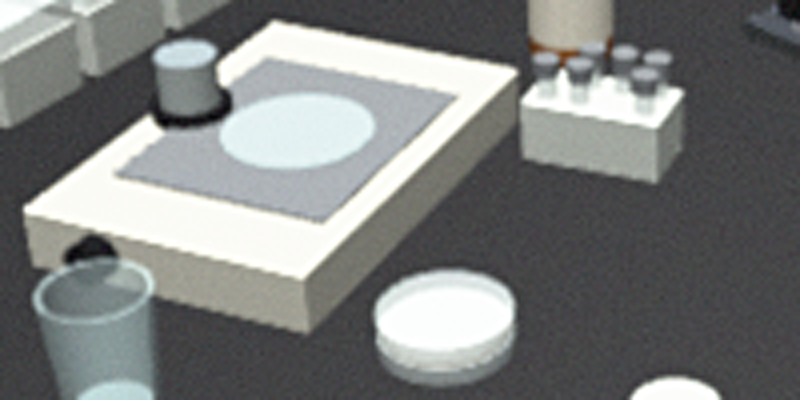

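The side view agrees with the face estimate to 1–2 px. The rack stands at the face's right end and the dishes in front of its left half. I'll place the T-square about 6 mm short of the face, between them.

Call:
send_rows(
  rows=[
    [0, [0.0, -0.0221, 0], [0, 0, 0.0198]],
    [0, [0.0, -0.0221, 0], [0, 0, 0.0197]],
    [0, [0.0, -0.0221, 0], [0, 0, 0.0197]],
    [0, [0.0, -0.0221, 0], [0, 0, 0.0197]],
    [0, [0.01, -0.0221, 0], [0, 0, 0.0197]],
    [0, [0.01, -0.0221, 0], [0, 0, 0.0197]],
    [0, [0.01, -0.0221, 0], [0, 0, 0.0197]],
    [0, [0.01, -0.0221, 0], [0, 0, 0.0197]],
    [0, [0.015, -0.0221, 0], [0, 0, 0.0197]],
    [0, [0.015, -0.0221, 0], [0, 0, 0.0197]],
    [0, [0.01, 0, 0], [0, 0, 0]],
    [0, [0, 0, 0], [0, 0, 0]],
  ],
)

```text
time: 10.55
ee_pos: [0.5762, -0.0347, 0.126]
tcp_rot: [3.142, -0.0, -3.037]
contact_force: [-0.5, 0.5, -7.7]
width: 0.0287
```

Run:
```python
from h import *
go(.5749,-.0356,.0272,.108+np.pi)
im,mw=snap('wrist','w6'); np.save('w6.npy',mw['pose']); snap('side','s6')
```

```text
t 10.55 d [-0.0013 -0.0009 -0.0988] rot [-0.     -0.0003  0.0031]
```

Call:
send_rows(
  rows=[
    [0, [-0.003, -0.001, -0.02], [0, 0, 0.003]],
    [0, [0, 0, -0.02], [0, 0, 0]],
    [0, [0, 0, -0.02], [0, 0, 0]],
    [0, [0, 0, -0.02], [0, 0, 0]],
    [0, [0, 0, -0.01], [0, 0, 0]],
    [0, [0, 0, -0.005], [0, 0, 0]],
    [0, [0, 0, -0.003], [0, 0, 0]],
    [0, [0, 0, 0], [0, 0, 0]],
    [0, [0, 0, 0], [0, 0, 0]],
  ],
)

```text
time: 11.55
ee_pos: [0.573, -0.0353, 0.0288]
tcp_rot: [-3.141, 0.001, -3.032]
contact_force: [-0.4, 0.7, -6.7]
width: 0.0286
```

Call:
send_rows(
  rows=[
    [0, [0, 0, -0.0015], [0, 0, 0]],
    [0, [0, 0, 0], [0, 0, 0]],
    [0.8, [0, 0, 0], [0, 0, 0]],
    [0.8, [0, 0, 0], [0, 0, 0]],
    [0.8, [0, 0, 0], [0, 0, 0]],
    [0.8, [0, 0, 0], [0, 0, 0]],
    [0.8, [0, 0, 0], [0, 0, 0]],
    [0.8, [0, 0, -0.003], [0, 0, 0]],
    [0.8, [0, 0, -0.002], [0, 0, 0]],
  ],
)

```text
time: 12.45
ee_pos: [0.5726, -0.0353, 0.0213]
tcp_rot: [-3.142, -0.0, -3.032]
contact_force: [-0.8, -0.0, -0.2]
width: 0.0685
```

Run:
```python
from h import *
go(.5749,-.0356,.0272,.108+np.pi)
im,mw=snap('wrist','w7'); np.save('w7.npy',mw['pose'])
```

```text
t 12.45 d [ 0.0023 -0.0003  0.0059] rot [ 0.0001 -0.     -0.0012]
```

View pics/w7.png

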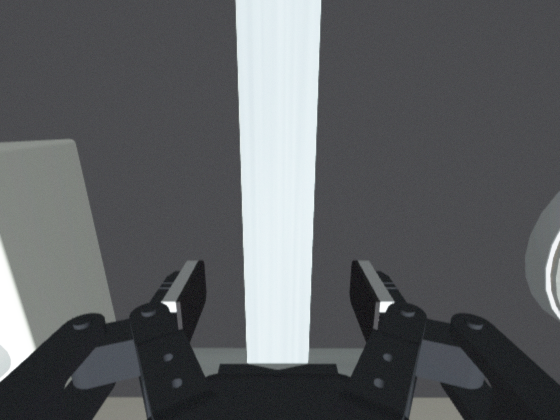

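The wrist view shows the blade flat between the open fingers, with the stock behind them at row 355 and the base at the bottom. The rack (left) and dishes (right) are clear. Next I push the stock with both fingers.

Call:
send_rows(
  rows=[
    [0.8, [0.005, 0.0005, 0], [0, 0, -0.001]],
    [0.8, [0.005, 0.0005, 0], [0, 0, 0]],
    [0.8, [0.005, 0.0006, 0], [0, 0, 0]],
    [0.8, [0.005, 0.0005, 0], [0, 0, 0]],
    [0.8, [0.005, 0.0006, 0], [0, 0, 0]],
    [0.8, [0.003, 0.0003, 0], [0, 0, 0]],
    [0.8, [0.002, 0.0002, 0], [0, 0, 0]],
  ],
)

```text
time: 13.2
ee_pos: [0.6029, -0.032, 0.0215]
tcp_rot: [-3.142, -0.0, -3.033]
contact_force: [-0.9, -1.4, 0.1]
width: 0.0687
```

Call:
send_rows(
  rows=[
    [0.8, [0.002, 0.0002, 0], [0, 0, 0]],
    [0.8, [0.002, 0.0002, 0], [0, 0, 0]],
    [0.8, [0, 0, 0], [0, 0, 0]],
  ],
)

```text
time: 13.5
ee_pos: [0.6053, -0.0318, 0.0214]
tcp_rot: [3.142, -0.003, -3.034]
contact_force: [-8.1, -0.4, 7.9]
width: 0.0681
```

Call:
send_rows(
  rows=[
    [0.8, [0.001, 0.0001, 0], [0, 0, 0]],
    [0.8, [0.001, 0.0001, 0], [0, 0, 0]],
  ],
)

```text
time: 13.7
ee_pos: [0.607, -0.0317, 0.0215]
tcp_rot: [3.142, -0.003, -3.034]
contact_force: [-11.6, -1.8, 9.1]
width: 0.0683
```

Run:
```python
from h import *
s=state();print(s['ee_pos'],s['contact_force'],s['torque'],s['tcp_rot'])
im,mw=snap('wrist','w8'); np.save('w8.npy',mw['pose'])
a,_=snap('side','s8'); a=cv2.imread('pics/s8.png')[150:290,130:310]
b=cv2.imread('pics/w8.png')
cv2.imwrite('pics/v8.png',np.hstack([cv2.resize(a,(400,311)),cv2.resize(b,(400,300))[:300] if 0 else cv2.resize(b,(400,311))]))
```

```text
[ 0.60697747 -0.03165265  0.02145019] [-11.60019571  -1.77636095   9.14969653] [-0.19230219  2.1120162  -0.02195762] [ 3.14157109e+00 -2.91616414e-03 -3.03362049e+00]
```

View pics/v8.png

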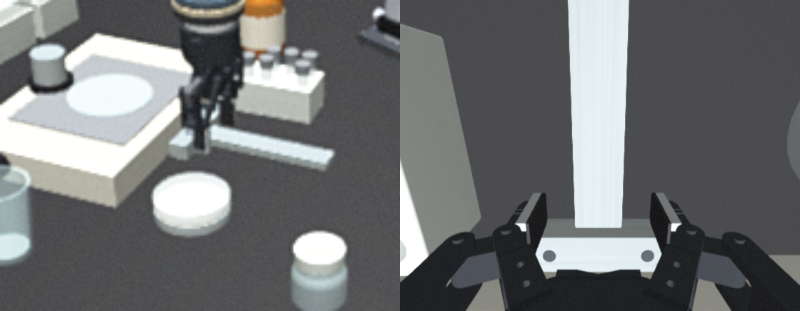

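Call:
send_rows(
  rows=[
    [0.8, [0.001, 0.0001, 0], [0, 0, 0]],
    [0.8, [0.001, 0.0001, 0], [0, 0, 0]],
  ],
)

```text
time: 14.0
ee_pos: [0.609, -0.0314, 0.0214]
tcp_rot: [-3.142, -0.003, -3.034]
contact_force: [-10.7, -1.1, 9.2]
width: 0.0686
```

Call:
send_rows(
  rows=[
    [0.8, [0.001, 0.0001, 0], [0, 0, 0]],
    [0.8, [0.001, 0.0001, 0], [0, 0, 0]],
  ],
)

```text
time: 14.2
ee_pos: [0.611, -0.0312, 0.0215]
tcp_rot: [-3.142, -0.003, -3.034]
contact_force: [-12.0, -1.9, 8.6]
width: 0.0687
```

Call:
send_rows(
  rows=[
    [0.8, [0.001, 0.0001, 0], [0, 0, 0]],
    [0.8, [0.001, 0.0001, 0], [0, 0, 0]],
  ],
)

```text
time: 14.4
ee_pos: [0.6112, -0.0312, 0.0213]
tcp_rot: [3.142, -0.006, -3.034]
contact_force: [-30.8, -2.7, 25.5]
width: 0.0687
```

Call:
send_rows(
  rows=[
    [0.8, [0.001, 0.0001, 0], [0, 0, 0]],
    [0.8, [0.001, 0.0001, 0], [0, 0, 0]],
  ],
)

```text
time: 14.6
ee_pos: [0.6113, -0.0312, 0.0213]
tcp_rot: [-3.142, -0.01, -3.034]
contact_force: [-45.2, -3.7, 37.3]
width: 0.0684
```

Call:
send_rows(
  rows=[
    [0.8, [0.001, 0.0001, 0], [0, 0, 0]],
  ],
)

```text
time: 14.7
ee_pos: [0.6113, -0.0312, 0.0212]
tcp_rot: [3.142, -0.011, -3.034]
contact_force: [-51.8, -5.3, 44.9]
width: 0.0682
```

The stock stopped dead at TCP x=0.611, so it is seated. I'm backing off at once.

Call:
send_rows(
  rows=[
    [0.8, [-0.004, -0.0004, 0], [0, 0, 0]],
    [0.8, [-0.006, -0.0006, 0], [0, 0, 0]],
    [0.8, [-0.01, -0.001, 0], [0, 0, 0]],
    [0.8, [-0.01, -0.001, 0], [0, 0, 0]],
    [0.8, [0, 0, 0.02], [0, 0, 0]],
    [0.8, [0, 0, 0.03], [0, 0, 0]],
    [1, [-0.03, 0, 0.04], [0, 0, 0]],
    [1, [-0.03, 0, 0.04], [0, 0, 0]],
    [1, [-0.02, 0, 0.04], [0, 0, 0]],
    [1, [-0.02, 0, 0.04], [0, 0, 0]],
    [1, [0, 0, 0], [0, 0, 0]],
    [1, [0, 0, 0], [0, 0, 0]],
  ],
)

```text
time: 15.9
ee_pos: [0.488, -0.0336, 0.2325]
tcp_rot: [-3.141, 0.003, -3.033]
contact_force: [0.4, -0.4, -0.8]
width: 0.0855
```

Run:
```python
from h import *
s=state();print(s['ee_pos'],s['contact_force'],s['tcp_rot'],s['joint_positions'].round(2))
im,m=snap('wrist','w9'); np.save('w9.npy',m['pose']); snap('side','s9')
n=np.array([np.cos(.108),np.sin(.108)]); F=np.array([.6458,-.03])
print(proj(m,[(*(F-n*.196+np.array([-n[1],n[0]])*t),.012) for t in(-.015,.015)]))
```

```text
[ 0.48799609 -0.03364642  0.23251911] [ 0.41150755 -0.37351234 -0.77317113] [-3.14110307e+00  2.67476935e-03 -3.03348671e+00] [-0.07  0.19 -0.12  1.26 -0.   -0.18]
[[251.11302404 149.37686362]
 [279.80557068 149.39196656]]
```

View pics/w9.png

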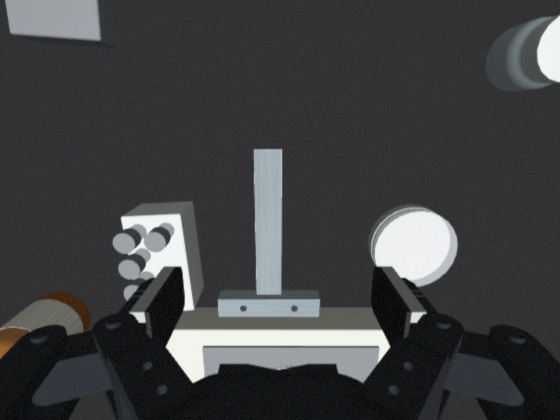

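The T-square lies flat against the base: stock at (219,303)–(319,303), blade up to (268,150), with the dishes at (410,245) and rack at (165,255) clear. Now I'll measure how flush it is.

```bash
cat >> h.py <<'E'
def fit(p): vx,vy,x,y=cv2.fitLine(np.float32(p)[:,:2],2,0,.001,.001).ravel(); return np.array([x,y]),np.array([vx,vy])
def edge(g,c,lo,hi,ax,sg):
    "subpixel strongest rise(sg=1)/fall(-1) along axis ax (0: rows) at column/row c"
    v=g[lo:hi,c] if ax==0 else g[c,lo:hi]; d=sg*np.diff(cv2.GaussianBlur(v.astype(np.float32)[:,None],(1,5),0)[:,0])
    i=int(np.argmax(d[1:-1]))+1; q=lo+i+.5+.5*(d[i-1]-d[i+1])/(d[i-1]-2*d[i]+d[i+1]+1e-9)
    return (c,q) if ax==0 else (q,c)
E
python3 - <<'E'
from h import *
m=camera_model('wrist'); m['pose']=np.load('w9.npy'); g=cv2.cvtColor(cv2.imread('pics/w9.png'),cv2.COLOR_BGR2GRAY)
L=ray(m,[edge(g,r,240,268,1,1) for r in range(160,285,3)],.012); R=ray(m,[edge(g,r,268,300,1,-1) for r in range(160,285,3)],.012)
C=(L+R)/2; o,d=fit(C); d*=np.sign(d[0]); print('blade yaw',np.arctan2(d[1],d[0]),'width',np.linalg.norm(L-R,axis=1).mean())
for c in(205,212,330,350): print(c,[int(v) for v in g[285:345,c]][::2])
cols=[*range(203,216)]+[*range(325,368)]
B=[edge(g,c,298,320,0,1) for c in cols]; print(np.round([b[1] for b in B],1))
b,e=fit(ray(m,B,0)); e*=np.sign(e[1]); print('face bottom yaw',np.arctan2(-e[0],e[1]))
S=[edge(g,c,306,326,0,1) for c in range(224,315)]
nrm=np.array([e[1],-e[0]])
end=ray(m,[edge(g,c,138,160,0,1) for c in range(257,280)],.012)[:,:2]
print('blade end to face',((b-end)@nrm).mean(),'end pt',end.mean(0), 'face pt on centreline',o+d*(((b-o)@nrm)/(d@nrm)))
E
```

```text
blade yaw 0.105508246 width 0.03013200366764291
205 [47, 54, 53, 53, 51, 54, 51, 51, 47, 53, 53, 73, 92, 92, 90, 91, 95, 93, 93, 95, 93, 96, 155, 236, 242, 243, 243, 242, 242, 244]
212 [51, 48, 50, 48, 46, 49, 49, 50, 53, 51, 51, 72, 89, 94, 93, 89, 93, 93, 95, 92, 94, 96, 157, 236, 243, 242, 243, 243, 243, 243]
330 [52, 50, 47, 51, 50, 46, 51, 54, 50, 54, 50, 73, 91, 95, 94, 92, 94, 93, 97, 96, 93, 95, 146, 236, 243, 243, 242, 242, 242, 242]
350 [55, 46, 49, 51, 51, 53, 52, 48, 51, 51, 53, 73, 91, 92, 93, 93, 97, 95, 94, 93, 94, 93, 146, 234, 243, 242, 243, 241, 242, 242]
[306.9 307.  306.9 306.8 306.9 306.9 306.9 306.8 306.8 306.9 307.  306.7
 306.9 306.9 306.8 306.9 306.8 307.  307.  306.8 307.  307.  307.  306.8
 306.9 306.9 306.9 307.1 306.8 306.9 307.1 307.  307.2 307.1 307.1 306.9
 306.9 306.9 306.9 306.9 306.8 306.9 306.9 306.9 306.9 306.8 307.1 307.
 307.  307.  307.2 307.1 306.9 306.9 306.8 307. ]
face bottom yaw 0.10836824
blade end to face 0.19812398628414768 end pt [ 0.44981985 -0.04856948] face pt on centreline [ 0.64690316 -0.02825817]
```

The T-square and face agree to within 0.003 rad and the push ended at a hard stop, so I take it as flush. Next is the stand: grip the column with the jaws along the foot's x, tool yaw −1.903.

Call:
send_rows(
  rows=[
    [1, [0.0016, -0.028, 0.002], [0, 0, 0.087]],
    [1, [0.0016, -0.028, 0.002], [0, 0, 0.087]],
    [1, [0.0016, -0.028, 0.002], [0, 0, 0.087]],
    [1, [0.0016, -0.028, 0.002], [0, 0, 0.087]],
    [1, [0.0016, -0.028, 0.002], [0, 0, 0.087]],
    [1, [0.0016, -0.028, 0.002], [0, 0, 0.087]],
    [1, [0.0016, -0.028, 0.002], [0, 0, 0.087]],
    [1, [0.0016, -0.028, 0], [0, 0, 0.087]],
    [1, [0.0016, -0.028, 0], [0, 0, 0.087]],
    [1, [0.0016, -0.028, 0], [0, 0, 0.087]],
    [1, [0.0016, -0.028, 0], [0, 0, 0.087]],
    [1, [0.0016, -0.028, 0], [0, 0, 0.087]],
  ],
)

```text
time: 17.2
ee_pos: [0.5067, -0.3707, 0.2436]
tcp_rot: [3.139, 0.001, -1.986]
contact_force: [0.9, 0.4, 0.4]
width: 0.085
```

Call:
send_rows(
  rows=[
    [1, [0.0016, -0.028, 0], [0, 0, 0.087]],
    [1, [0, 0, 0], [0, 0, 0]],
    [1, [0, 0, 0], [0, 0, 0]],
  ],
)

```text
time: 17.5
ee_pos: [0.5082, -0.3978, 0.2436]
tcp_rot: [3.139, 0.001, -1.904]
contact_force: [0.5, 0.1, -0.5]
width: 0.0852
```

Run:
```python
from h import *
go(.5085,-.400,.095,-.332-np.pi/2); im,m=snap('wrist','w10'); np.save('w10.npy',m['pose']); print(state()['joint_positions'].round(2))
n=np.array([np.cos(-.332),np.sin(-.332)]);t=np.array([-n[1],n[0]]);c=np.array([.5085,-.4])
q=[np.r_[c+a*.055*n+b*.032*t,.016] for a,b in((1,1),(1,-1),(-1,-1),(-1,1))]+[np.r_[c+a*.015*n+b*.015*t,.125] for a,b in((1,1),(1,-1),(-1,-1),(-1,1))]
a=cv2.imread('pics/w10.png')
p=proj(m,q).round().astype(np.int32); cv2.polylines(a,[p[:4]],True,(0,255,0)); cv2.polylines(a,[p[4:]],True,(0,255,255)); cv2.imwrite('pics/v10.png',a)
```

```text
t 17.5 d [ 0.0003 -0.0022 -0.1486] rot [-0.0019 -0.002   0.0012]
[-0.66  0.53  0.4   1.44  0.   -1.9 ]
```

View pics/v10.png

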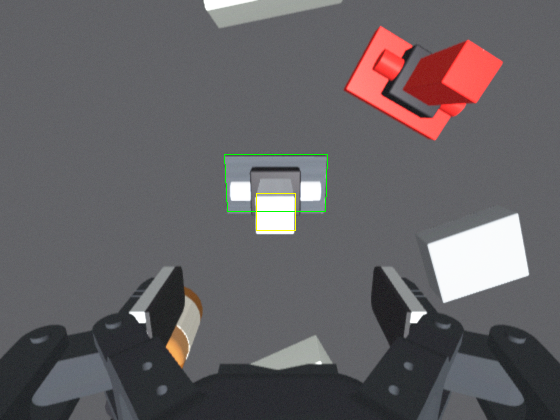

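The projected foot and column outlines lie on the stand's edges to about 1 px. That was the 12th view, so from here I check numerically.

Call:
send_rows(
  rows=[
    [1, [0.0003, -0.0022, -0.02], [-0.0019, -0.002, 0.0012]],
    [1, [0, 0, -0.03], [0, 0, 0]],
    [1, [0, 0, -0.03], [0, 0, 0]],
    [1, [0, 0, -0.03], [0, 0, 0]],
    [1, [0, 0, -0.02], [0, 0, 0]],
    [1, [0, 0, -0.0186], [0, 0, 0]],
    [1, [0, 0, 0], [0, 0, 0]],
  ],
)

```text
time: 18.25
ee_pos: [0.5076, -0.3978, 0.0944]
tcp_rot: [3.14, 0.001, -1.901]
contact_force: [-0.1, 0.7, 0.7]
width: 0.0854
```

Call:
send_rows(
  squeeze=40,
  rows=[
    [0, [0, 0, 0], [0, 0, 0]],
    [0, [0, 0, 0], [0, 0, 0]],
    [0, [0, 0, 0], [0, 0, 0]],
    [0, [0, 0, 0], [0, 0, 0]],
    [0, [0, 0, 0], [0, 0, 0]],
    [0, [0, 0, 0], [0, 0, 0]],
    [0, [0, 0, 0], [0, 0, 0]],
  ],
)

```text
time: 18.95
ee_pos: [0.5092, -0.4001, 0.0979]
tcp_rot: [-3.138, -0.001, -1.901]
contact_force: [1.1, -0.0, 6.7]
width: 0.0293
```

Run:
```python
from h import *
s=state(); print(s['ee_pos'],s['tcp_rot'],s['contact_force'],s['width'])
yb=.107; n=np.array([np.cos(yb),np.sin(yb)]); t=np.array([-n[1],n[0]])
end=np.array([.4498,-.0486])
for off in(.055,.047): print(off, end+n*.105+t*off)
p=end+n*.105+t*.060; go(p[0],p[1],.215,yb-np.pi/2)
```

```text
[ 0.50918398 -0.40009453  0.09785831] [-3.13756124e+00 -1.45826729e-03 -1.90125100e+00] [ 1.12840545 -0.04002676  6.72688464] 0.029280335277452173
0.055 [0.54832572 0.01729903]
0.047 [0.54918009 0.00934478]
t 18.95 d [0.0386 0.4224 0.1171] rot [0.0019 0.0039 0.4375]
```

Call:
send_rows(
  rows=[
    [0, [0, 0, 0.01], [0, 0, 0]],
    [0, [0, 0, 0.02], [0, 0, 0]],
    [0, [0, 0, 0.02], [0, 0, 0]],
    [0, [0, 0, 0.025], [0, 0, 0]],
    [0, [0, 0, 0.025], [0, 0, 0]],
    [0, [0, 0, 0.015], [0, 0, 0]],
    [0, [-0.002, 0.015, 0], [0, 0, 0]],
    [0, [-0.002, 0.02, 0], [0, 0, 0]],
    [0, [-0.002, 0.025, 0], [0, 0, 0]],
    [0, [-0.002, 0.025, 0], [0, 0, 0]],
    [0, [-0.002, 0.025, 0], [0, 0, 0.03]],
    [0, [0, 0.025, 0], [0, 0, 0.03]],
  ],
)

```text
time: 20.15
ee_pos: [0.4981, -0.2638, 0.2124]
tcp_rot: [-3.14, -0.001, -1.84]
contact_force: [0.1, 0.7, -4.3]
width: 0.0293
```

Call:
send_rows(
  rows=[
    [0, [0, 0.025, 0], [0, 0, 0.03]],
    [0, [0, 0.025, 0], [0, 0, 0.03]],
    [0, [0, 0.025, 0], [0, 0, 0.03]],
    [0, [0, 0.025, 0], [0, 0, 0.03]],
    [0, [0, 0.025, 0], [0, 0, 0.03]],
    [0, [0, 0.025, 0], [0, 0, 0.03]],
    [0, [0, 0.025, 0], [0, 0, 0.03]],
    [0, [0, 0.025, 0], [0, 0, 0.03]],
    [0, [0, 0.025, 0], [0, 0, 0.03]],
    [0, [0.01, 0.025, 0], [0, 0, 0.03]],
    [0, [0.01, 0.02, 0], [0, 0, 0.03]],
    [0, [0.01, 0, 0], [0, 0, 0.03]],
  ],
)

```text
time: 21.35
ee_pos: [0.5287, 0.0074, 0.2124]
tcp_rot: [-3.139, -0.0, -1.478]
contact_force: [-0.1, 1.0, -5.0]
width: 0.0295
```

Call:
send_rows(
  rows=[
    [0, [0.01, 0.01, 0], [0, 0, 0.015]],
    [0, [0, 0, 0], [0, 0, 0]],
    [0, [0, 0, 0], [0, 0, 0]],
  ],
)

```text
time: 21.65
ee_pos: [0.5385, 0.0152, 0.212]
tcp_rot: [-3.14, -0.001, -1.467]
contact_force: [-0.1, -0.9, -4.9]
width: 0.0298
```

Run:
```python
from h import *
s=state(); print(s['ee_pos'],s['tcp_rot'],s['contact_force'],s['width'])
yb=.107; n=np.array([np.cos(yb),np.sin(yb)]); t=np.array([-n[1],n[0]]); end=np.array([.4498,-.0486])
p=end+n*.105+t*.060; go(p[0],p[1],.106,yb-np.pi/2)
im,m=snap('wrist','w11'); np.save('w11.npy',m['pose'])
```

```text
[0.53853541 0.01523093 0.2119595 ] [-3.13957161e+00 -1.13386696e-03 -1.46674157e+00] [-0.05501311 -0.93550952 -4.8596872 ] 0.029805017693112775
t 21.65 d [ 0.0093  0.007  -0.106 ] rot [0.0009 0.0021 0.0029]
```

Call:
send_rows(
  rows=[
    [0, [0.0093, 0.007, -0.01], [0.0009, 0.0021, 0.0029]],
    [0, [0, 0, -0.02], [0, 0, 0]],
    [0, [0, 0, -0.02], [0, 0, 0]],
    [0, [0, 0, -0.02], [0, 0, 0]],
    [0, [0, 0, -0.02], [0, 0, 0]],
    [0, [0, 0, -0.014], [0, 0, 0]],
    [0, [0, 0, 0], [0, 0, 0]],
    [0, [0, 0, 0], [0, 0, 0]],
  ],
)

```text
time: 22.5
ee_pos: [0.5481, 0.0222, 0.1081]
tcp_rot: [-3.141, 0.0, -1.464]
contact_force: [-0.9, 0.3, -5.3]
width: 0.029
```

Run:
```python
from h import *
s=state(); print(s['time'],s['ee_pos'],s['tcp_rot'],s['contact_force'],s['width'])
im,m=snap('wrist','w12'); np.save('w12.npy',m['pose']); g=cv2.cvtColor(im,cv2.COLOR_RGB2GRAY)
yb=.107; n=np.array([np.cos(yb),np.sin(yb)]); t=np.array([-n[1],n[0]]); end=np.array([.4498,-.0486]); P=s['ee_pos'][:2]
zf=s['ee_pos'][2]-.097
print('foot R edge',proj(m,[np.r_[P+a*n-.032*t,zf+.016] for a in(-.055,0,.055)]).round(1).tolist())
print('foot bottom edge',proj(m,[np.r_[P+a*n-.032*t,zf] for a in(-.055,0,.055)]).round(1).tolist())
print('blade L edge',proj(m,[np.r_[end+a*n+.015*t,.012] for a in(.02,.105,.16)]).round(1).tolist(),'R',proj(m,[np.r_[end+.105*n-.015*t,.012]]).round(1).tolist())
for c in(240,270,300): print(c,g[100:360:4,c].tolist())
```

```text
22.5 [0.54805027 0.02218525 0.10809459] [-3.14131244e+00  4.86827500e-05 -1.46365640e+00] [-0.89368248  0.32594697 -5.27158669] 0.028996987943433163
foot R edge [[363.2, 183.8], [276.6, 183.8], [190.0, 183.8]]
foot bottom edge [[357.2, 179.0], [276.6, 178.9], [196.1, 178.9]]
blade L edge [[404.1, 160.2], [277.0, 160.2], [194.7, 160.2]] R [[277.0, 113.3]]
240 [50, 50, 49, 117, 166, 167, 167, 174, 169, 174, 168, 169, 169, 169, 169, 61, 45, 45, 46, 47, 50, 32, 54, 74, 73, 70, 70, 31, 8, 10, 19, 52, 51, 50, 54, 51, 49, 47, 50, 75, 70, 49, 24, 13, 31, 66, 79, 81, 81, 81, 77, 81, 84, 178, 189, 192, 193, 189, 191, 193, 196, 191, 198, 191, 192]
270 [53, 49, 50, 116, 167, 166, 169, 173, 171, 172, 168, 173, 167, 172, 171, 65, 51, 51, 51, 50, 50, 35, 48, 68, 71, 70, 69, 36, 11, 8, 20, 55, 50, 53, 77, 78, 81, 80, 80, 80, 77, 77, 78, 77, 78, 76, 77, 81, 78, 78, 80, 80, 79, 170, 188, 189, 192, 193, 193, 186, 196, 193, 190, 192, 192]
300 [49, 47, 45, 116, 167, 167, 168, 171, 167, 176, 168, 171, 167, 169, 172, 66, 50, 49, 50, 51, 50, 36, 54, 72, 66, 69, 68, 30, 9, 5, 21, 52, 55, 53, 80, 78, 79, 78, 82, 79, 78, 79, 80, 79, 82, 82, 81, 79, 83, 81, 77, 79, 82, 175, 192, 193, 194, 185, 185, 191, 193, 191, 191, 189, 192]
```

```bash
cat > gap.py <<'E'
from h import *
import sys
def gap(fn,zf,r0,r1,b0=140,b1=172,c0=210,c1=345):
    s=state(); im,m=snap('wrist',fn); g=cv2.cvtColor(im,cv2.COLOR_RGB2GRAY)
    cols=range(c0,c1,3)
    print('t',s['time'],s['ee_pos'].round(4),s['tcp_rot'].round(4),s['contact_force'].round(1),'col270',g[b0:r1+4:2,270].tolist())
    bl=[edge(g,c,b0,b1,0,-1) for c in cols]; ft=[edge(g,c,r0,r1,0,1) for c in cols]
    print('rows blade',np.median([q[1] for q in bl]).round(1),'foot',np.median([q[1] for q in ft]).round(1))
    a,d=fit(ray(m,bl,.012)); b,e=fit(ray(m,ft,zf+.016)); d*=np.sign(d[0]); e*=np.sign(e[0])
    nr=np.array([-d[1],d[0]]); print('blade yaw',np.arctan2(d[1],d[0]).round(4),'foot yaw',np.arctan2(e[1],e[0]).round(4),'gap mm',1000*((b-a)@nr))
E
python3 -c "
from gap import *
gap('w13',.010,178,196)
gap('w14',.010,178,196)"
```

```text
t 22.55 [0.5484 0.0222 0.1086] [-3.1403  0.     -1.4636] [ 1.3  0.1 -4. ] col270 [170, 171, 172, 169, 168, 170, 172, 168, 170, 176, 68, 46, 52, 45, 52, 48, 48, 48, 45, 46, 51, 47, 34, 31, 52, 69, 71, 71, 70, 72]
rows blade 159.4 foot 188.0
blade yaw 0.1074 foot yaw 0.1084 gap mm 16.38871
t 22.6 [0.5486 0.0222 0.1088] [-3.1398 -0.     -1.4635] [ 0.2 -0.1 -5.4] col270 [170, 170, 171, 172, 169, 171, 170, 169, 171, 175, 68, 49, 48, 50, 49, 50, 45, 49, 48, 49, 48, 48, 33, 33, 53, 70, 71, 73, 68, 70]
rows blade 159.4 foot 187.9
blade yaw 0.1077 foot yaw 0.1091 gap mm 16.405722
```

Call:
send_rows(
  rows=[
    [0, [0.0006, -0.0055, -0.004], [0, 0, 0]],
    [0, [0.0006, -0.0054, -0.003], [0, 0, 0]],
    [0, [0, 0, 0], [0, 0, 0]],
    [0, [0, 0, 0], [0, 0, 0]],
  ],
)

```text
time: 23.05
ee_pos: [0.5492, 0.011, 0.1009]
tcp_rot: [-3.141, 0.0, -1.464]
contact_force: [-0.0, 0.0, -4.9]
width: 0.0294
```

```bash
python3 -c "
from gap import *
gap('w15',.003,166,192)"
```

```text
t 23.05 [0.5492 0.011  0.1009] [-3.1412e+00  1.0000e-04 -1.4638e+00] [-0.   0.  -4.9] col270 [168, 169, 173, 170, 174, 171, 170, 171, 172, 169, 169, 173, 172, 166, 169, 173, 170, 167, 169, 110, 50, 50, 33, 31, 55, 72, 70, 74]
rows blade 157.6 foot 187.9
blade yaw 0.0262 foot yaw 0.1091 gap mm 17.106947
```

```bash
python3 -c "
from gap import *
gap('w16',.003,180,194,160,186)"
```

```text
t 23.1 [0.5492 0.0112 0.101 ] [-3.1411e+00  1.0000e-04 -1.4636e+00] [-0.4 -0.3 -5.5] col270 [172, 174, 173, 169, 169, 169, 169, 171, 167, 81, 51, 47, 33, 25, 53, 73, 73, 73, 70]
rows blade 177.5 foot 188.0
blade yaw 0.1074 foot yaw 0.1076 gap mm 5.4511757
```

Call:
send_rows(
  rows=[
    [0, [0.0002, -0.002, -0.001], [0, 0, 0]],
    [0, [0.0002, -0.0018, -0.001], [0, 0, 0]],
    [0, [0, 0, 0], [0, 0, 0]],
    [0, [0, 0, 0], [0, 0, 0]],
  ],
)

```text
time: 23.55
ee_pos: [0.5496, 0.0075, 0.0989]
tcp_rot: [-3.141, 0.0, -1.463]
contact_force: [0.7, 0.0, -4.0]
width: 0.0292
```

```bash
python3 -c "
from gap import *
gap('w17',.0015,183,194,166,187)"
```

```text
t 23.55 [0.5496 0.0075 0.0989] [-3.1411e+00  1.0000e-04 -1.4634e+00] [ 0.7  0.  -4. ] col270 [170, 171, 171, 169, 172, 170, 168, 170, 170, 109, 30, 53, 70, 73, 69, 70]
rows blade 184.0 foot 188.1
blade yaw 0.1076 foot yaw 0.108 gap mm 1.4803661
```

Call:
send_rows(
  rows=[
    [0, [0.0001, -0.0008, 0], [0, 0, 0]],
    [0, [0, 0, 0], [0, 0, 0]],
  ],
)

```text
time: 23.8
ee_pos: [0.5498, 0.0066, 0.099]
tcp_rot: [-3.141, -0.0, -1.463]
contact_force: [0.8, 0.4, -5.0]
width: 0.0295
```

Call:
send_rows(
  rows=[
    [0, [0, -0.0004, 0], [0, 0, 0]],
    [0, [0, 0, 0], [0, 0, 0]],
  ],
)

```text
time: 24.0
ee_pos: [0.5497, 0.0063, 0.099]
tcp_rot: [-3.141, 0.0, -1.463]
contact_force: [-0.2, -0.5, -4.0]
width: 0.0296
```

Call:
send_rows(
  rows=[
    [0, [0, -0.0004, 0], [0, 0, 0]],
    [0, [0, 0, 0], [0, 0, 0]],
  ],
)

```text
time: 24.2
ee_pos: [0.5497, 0.0059, 0.099]
tcp_rot: [-3.141, 0.0, -1.463]
contact_force: [-0.1, 1.4, -5.1]
width: 0.0293
```

```bash
python3 -c "
from gap import *
gap('w18',.0015,184,194,166,190)"
```

```text
t 24.2 [0.5497 0.0059 0.099 ] [-3.141   0.     -1.4633] [-0.1  1.4 -5.1] col270 [169, 170, 169, 171, 167, 167, 171, 171, 170, 172, 131, 51, 72, 71, 71, 68]
rows blade 186.1 foot 189.5
blade yaw 0.1077 foot yaw 0.1077 gap mm 0.9783444
```

Call:
send_rows(
  rows=[
    [0, [0, -0.0004, 0], [0, 0, 0]],
    [0, [0, 0, 0], [0, 0, 0]],
  ],
)

```text
time: 24.45
ee_pos: [0.5497, 0.0057, 0.0991]
tcp_rot: [-3.141, 0.0, -1.463]
contact_force: [-0.1, 2.1, -4.4]
width: 0.0295
```

Call:
send_rows(
  rows=[
    [0, [0, -0.0004, 0], [0, 0, 0]],
    [0, [0, 0, 0], [0, 0, 0]],
  ],
)

```text
time: 24.65
ee_pos: [0.5497, 0.0054, 0.0991]
tcp_rot: [-3.141, 0.001, -1.463]
contact_force: [-0.8, 5.1, -2.0]
width: 0.0294
```

```bash
python3 -c "
from gap import *
gap('w19',.0015,184,194,166,190)"
```

```text
t 24.65 [0.5497 0.0054 0.0991] [-3.1408e+00  8.0000e-04 -1.4631e+00] [-0.8  5.1 -2. ] col270 [174, 170, 171, 173, 168, 168, 171, 168, 165, 170, 153, 45, 69, 71, 69, 69]
rows blade 186.8 foot 190.1
blade yaw 0.1074 foot yaw 0.1066 gap mm 0.94673663
```

Call:
send_rows(
  rows=[
    [0, [0, 0, -0.001], [0, 0, 0]],
    [0, [0, 0, -0.0007], [0, 0, 0]],
    [0, [0, 0, 0], [0, 0, 0]],
  ],
)

```text
time: 25.0
ee_pos: [0.5499, 0.0055, 0.0979]
tcp_rot: [-3.14, 0.001, -1.463]
contact_force: [-3.0, 7.1, 7.3]
width: 0.0295
```

Call:
send_rows(
  rows=[
    [0, [0, 0, -0.0005], [0, 0, 0]],
    [0, [0, 0, 0], [0, 0, 0]],
  ],
)

```text
time: 25.2
ee_pos: [0.5499, 0.0056, 0.0979]
tcp_rot: [-3.14, 0.001, -1.463]
contact_force: [-6.5, 7.4, 16.1]
width: 0.0294
```

Call:
send_rows(
  rows=[
    [0, [0, 0, 0.0006], [0, 0, 0]],
    [0.6, [0, 0, 0], [0, 0, 0]],
    [0.6, [0, 0, 0], [0, 0, 0]],
    [0.6, [0, 0, 0], [0, 0, 0]],
    [0.6, [0, 0, 0], [0, 0, 0]],
  ],
)

```text
time: 25.7
ee_pos: [0.5498, 0.0049, 0.0974]
tcp_rot: [-3.141, -0.0, -1.463]
contact_force: [0.5, 0.4, -0.0]
width: 0.0513
```

```bash
python3 -c "
from gap import *
print(state()['width'])
gap('w20',.0,183,196,166,192)
g=cv2.imread('pics/w20.png',0)
for c in (200,220,250,300,340,350): print(c,g[176:200,c].tolist())"
```

```text
0.05132619269713993
t 25.7 [0.5498 0.0049 0.0974] [-3.1410e+00 -3.0000e-04 -1.4634e+00] [ 0.5  0.4 -0. ] col270 [173, 171, 171, 171, 172, 168, 169, 173, 170, 168, 174, 128, 55, 70, 75, 70, 71]
rows blade 188.1 foot 191.4
blade yaw 0.1076 foot yaw 0.1069 gap mm 1.2745968
200 [169, 170, 170, 171, 173, 169, 166, 165, 168, 167, 168, 162, 122, 56, 52, 70, 71, 71, 70, 71, 69, 70, 71, 72]
220 [167, 166, 169, 174, 169, 168, 166, 166, 165, 168, 169, 163, 125, 54, 55, 76, 69, 69, 68, 71, 75, 73, 68, 70]
250 [166, 166, 165, 173, 170, 166, 169, 164, 171, 169, 168, 164, 127, 51, 53, 70, 72, 69, 71, 69, 71, 70, 71, 67]
300 [169, 167, 169, 170, 170, 171, 173, 172, 170, 172, 173, 167, 130, 56, 52, 74, 71, 74, 74, 70, 71, 69, 69, 66]
340 [167, 165, 167, 165, 167, 169, 168, 172, 172, 172, 172, 166, 127, 56, 51, 72, 73, 69, 71, 70, 71, 68, 69, 71]
350 [167, 166, 165, 165, 166, 168, 170, 172, 171, 170, 169, 163, 126, 53, 55, 70, 71, 72, 71, 72, 69, 67, 69, 70]
```

Run:
```python
from h import *
m=camera_model('wrist')
for c in(200,277,350):
    b=ray(m,[(c,188.14)],.012)[0]; f=ray(m,[(c,190.5)],.016)[0]
    print('gap mm',1e3*((f-b)[:2]@[-.107,.994]), 'flush sep px',(proj(m,[[b[0],b[1],.016]])-[c,188.14]))
```

```text
gap mm 0.6462817844348182 flush sep px [[-1.44890161  1.37322643]]
gap mm 0.6466825567414369 flush sep px [[-0.00928639  1.37320183]]
gap mm 0.6470625212440014 flush sep px [[1.35549599 1.3731785 ]]
```

The gap measures 0.65 mm against a reading of about 0.95 mm under known firm contact (5 N), so the foot is effectively touching; yaw agrees to 0.001 rad. I'm retreating straight up and re-checking both parts.

Call:
send_rows(
  rows=[
    [1, [0, 0, 0], [0, 0, 0]],
    [1, [0, 0, 0], [0, 0, 0]],
    [1, [0, 0, 0.01], [0, 0, 0]],
    [1, [0, 0, 0.02], [0, 0, 0]],
    [1, [0, 0, 0.03], [0, 0, 0]],
    [1, [0, 0, 0.03], [0, 0, 0]],
    [1, [0, 0, 0.03], [0, 0, 0]],
    [1, [-0.02, -0.02, 0.03], [0, 0, -0.14]],
    [1, [-0.02, -0.02, 0], [0, 0, -0.14]],
    [1, [-0.02, 0, 0], [0, 0, -0.14]],
    [1, [0, 0, 0], [0, 0, -0.14]],
    [1, [0, 0, 0], [0, 0, -0.14]],
  ],
)

```text
time: 26.95
ee_pos: [0.4893, -0.0351, 0.2486]
tcp_rot: [-3.14, 0.001, -2.17]
contact_force: [-0.3, -0.3, -0.3]
width: 0.0853
```

Call:
send_rows(
  rows=[
    [1, [0, 0, 0], [0, 0, -0.14]],
    [1, [0, 0, 0], [0, 0, -0.14]],
    [1, [0, 0, 0], [0, 0, -0.14]],
    [1, [0, 0, 0], [0, 0, -0.14]],
    [1, [0, 0, 0], [0, 0, -0.14]],
    [1, [0, 0, 0], [0, 0, -0.14]],
    [1, [0, 0, 0], [0, 0, -0.03]],
    [1, [0, 0, 0], [0, 0, 0]],
    [1, [0, 0, 0], [0, 0, 0]],
  ],
)

```text
time: 27.85
ee_pos: [0.4897, -0.0349, 0.2479]
tcp_rot: [-3.141, 0.001, -3.032]
contact_force: [0.1, 0.4, -0.1]
width: 0.0852
```

Run:
```python
from h import *
s=state();print(s['time'],s['ee_pos'],s['tcp_rot'])
im,m=snap('wrist','w21'); snap('side','s21'); np.save('w21.npy',m['pose']); g=cv2.cvtColor(im,cv2.COLOR_RGB2GRAY)
yb=.1075; n=np.array([np.cos(yb),np.sin(yb)]); t=np.array([-n[1],n[0]]); end=np.array([.4498,-.0486]); c=end+n*.105+t*.047
print('blade end',proj(m,[np.r_[end+a*t,.012] for a in(-.015,.015)]).round(),'blade@150',proj(m,[np.r_[end+.15*n+a*t,.012] for a in(-.015,.015)]).round())
print('stock outer top',proj(m,[np.r_[end+.196*n+a*t,.022] for a in(-.06,.06)]).round(),'face bottom',proj(m,[np.r_[end+.196*n+a*t,0] for a in(-.1,-.06,.06,.1)]).round())
print('foot',proj(m,[np.r_[c+a*n+b*t,.016] for a,b in((-.055,-.032),(-.055,.032),(.055,.032),(.055,-.032))]).round())
print('coltop',proj(m,[np.r_[c+a*n+b*t,.125] for a,b in((-.015,-.015),(-.015,.015),(.015,.015),(.015,-.015))]).round())
```

```text
27.85 [ 0.48973    -0.0348845   0.24788627] [-3.14092017e+00  5.02550686e-04 -3.03185046e+00]
blade end [[256. 146.]
 [284. 146.]] blade@150 [[258. 270.]
 [283. 270.]]
stock outer top [[222. 308.]
 [319. 308.]] face bottom [[194. 298.]
 [225. 298.]
 [317. 298.]
 [347. 298.]]
foot [[283. 192.]
 [340. 192.]
 [335. 280.]
 [283. 279.]]
coltop [[305. 269.]
 [341. 269.]
 [339. 300.]
 [304. 300.]]
```

Run:
```python
from h import *
m=camera_model('wrist'); m['pose']=np.load('w21.npy'); g=cv2.cvtColor(cv2.imread('pics/w21.png'),cv2.COLOR_BGR2GRAY)
yw=lambda d:np.arctan2(*(d*np.sign(d[0]))[::-1])
o,d=fit(ray(m,[edge(g,r,244,266,1,1) for r in range(155,280,3)],.012)); print('blade R-edge yaw',yw(d))
E=[edge(g,r,272,296,1,-1) for r in range(155,186,2)]; q,e=fit(ray(m,E,.012)); print('blade L-edge (free part) yaw',yw(e))
for r in(200,220,240,260): print(r,g[r,274:296].tolist())
S=[edge(g,c,278,298,0,1) for c in [*range(228,250)]]
B=[edge(g,c,290,312,0,1) for c in [*range(206,217)]+[*range(322,334)]]
print('face bottom rows',np.round([b[1] for b in B],1)); b,e=fit(ray(m,B,0)); e*=np.sign(e[1]); print('face yaw',np.arctan2(-e[0],e[1]))
nr=np.array([e[1],-e[0]])
en=ray(m,[edge(g,c,134,158,0,1) for c in range(259,281)],.012)[:,:2]; print('blade end->face',((b-en)@nr).mean(), 'end',en.mean(0))
F=ray(m,[edge(g,r,326,350,1,-1) for r in range(200,250,3)],.016); f,h=fit(F); print('foot L edge yaw',yw(h),'offset from blade R edge (exp .094)',(f-o)@[-d[1]*np.sign(d[0]),d[0]*np.sign(d[0])])
a=cv2.imread('pics/s9.png',0);b=cv2.imread('pics/s21.png',0); k=(cv2.absdiff(a,b)>25).astype(np.uint8)
n,_,st,_=cv2.connectedComponentsWithStats(k); print([s.tolist() for s in st[1:] if s[4]>15])
```

```text
blade R-edge yaw 0.10795141
blade L-edge (free part) yaw 0.123025365
200 [174, 175, 172, 169, 172, 180, 177, 178, 185, 103, 76, 75, 74, 70, 68, 70, 69, 71, 72, 75, 74, 79]
220 [175, 178, 172, 174, 174, 178, 177, 175, 145, 93, 75, 74, 77, 70, 72, 71, 73, 73, 70, 66, 67, 65]
240 [178, 178, 175, 176, 175, 175, 177, 173, 128, 82, 72, 72, 74, 74, 68, 73, 67, 32, 26, 45, 47, 48]
260 [176, 175, 172, 174, 171, 170, 173, 169, 95, 75, 75, 74, 75, 72, 71, 72, 53, 20, 30, 39, 42, 40]
face bottom rows [299.2 299.2 299.  299.  299.1 299.1 299.1 299.2 299.2 299.3 299.  307.4
 294.8 307.4 296.  296.5 304.9 295.8 294.4 294.3 291.9 305.3 305. ]
face yaw 0.1073043
blade end->face 0.19761117776817622 end [ 0.45003931 -0.0489055 ]
foot L edge yaw -0.015180706 offset from blade R edge (exp .094) 0.09244644
[[230, 0, 4, 28, 57], [238, 0, 7, 5, 19], [240, 3, 18, 18, 97], [271, 3, 13, 20, 49], [272, 11, 16, 19, 82], [241, 18, 15, 12, 65], [255, 21, 6, 10, 24], [281, 26, 12, 25, 105], [231, 32, 42, 25, 374], [243, 59, 43, 50, 685], [248, 105, 11, 13, 50], [258, 113, 9, 18, 38], [250, 116, 12, 14, 54], [270, 121, 8, 13, 35], [252, 135, 12, 25, 96], [297, 134, 27, 41, 543], [246, 139, 6, 7, 29], [266, 140, 8, 6, 31], [219, 182, 40, 48, 717]]
```

Run:
```python
from h import *
a=cv2.imread('pics/side0.png',0);b=cv2.imread('pics/s21.png',0); k=(cv2.absdiff(a,b)>25).astype(np.uint8)
n,_,st,_=cv2.connectedComponentsWithStats(k); print([s.tolist() for s in st[1:] if s[4]>25])
print(state()['time'],job_done())
```

```text
[[230, 0, 63, 153, 4974], [347, 0, 180, 222, 20348], [293, 134, 32, 41, 556], [205, 182, 74, 45, 1198], [412, 203, 50, 28, 118], [408, 222, 72, 59, 1576], [388, 229, 19, 33, 335], [117, 276, 77, 73, 1795]]
the job is handed in; nothing more can be done
27.95 None
```

The job is done and handed in at about 28 s. The steel T-square lies flush against the light base's front face. The manipulator stands upright beside its blade, on the +y side, with a long side of its foot along the blade.

- **T-square:** I carried it over the bench, set it down a few mm short, and pushed the stock with both open fingers until it stopped dead against the base. In the last check the blade yaw was 0.108 rad and the face yaw 0.107 rad. The blade end had not moved after the stand was placed.
- **Stand:** I moved it against the blade until contact (about 5 N), lowered it and released it. Just before I retreated, the foot and blade yaws were 0.107 and 0.108 rad. The last close view shows no dark gap between them.
- **Bystanders:** Comparing the side-camera pictures from start and end, only the arm, the T-square and the stand changed.

Some checks were less clean:
- The blade-end-to-face distance read 197.6 mm, but it should be 196 mm. That is within the 2 mm calibration, and the hard stop supports flush.
- The foot-to-blade gap read about 0.65 mm after release, against about 0.95 mm under firm contact. I take this as camera bias.
- My final yaw reading of the foot's far edge was spoiled by the column blocking the view, so I did not use it.
- While seating the stock, the wrist force reached about 52 N along x and 45 N along z, about 69 N in all. That is under the 120 N wrist limit. It went through the fingers as far as I can tell, but if the gripper's body carried it, the 40 N limit was passed.

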